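# Screw a canister lid down snug on the torque stand

## Robot

A 6-joint arm with a two-finger parallel gripper is mounted at the origin on a cart in front of the work surface, level with it; the furniture and walls round the work are solid. World frame = base frame: x ahead of the robot, y to its left, z up, the work surface at z = 0. Lengths are in m, angles in rad, forces in N, time in s.
With the tool pointing down it reaches from about 0.35 to 0.85 m from the base axis. Payload 8.1 kg.
Tool frame: the origin (TCP) lies at the very end of the fingers, on their centre line; the grasp point (between the pads) lies 19 mm behind it; z points along the fingers, y is the line along which they close (so a half turn about z gives the same grasp; the last joint's range is limited). The gripper opens to 93 mm and grips with 3 to 60 N. Pads are 15 mm wide; open, the fingers measure 128 mm over their backs; the gripper's body (75 mm by 188 mm) begins 65 mm behind the grasp point.
Start: joints at [1.108, 0.13, 1.488, -0, 1.523, -0.085], TCP at [0.221, 0.558, 0.192] pointing down, gripper open.
Joint ranges: [-2.96, 2.96], [-0.89, 2.26], [0.02, 2.5], [-1.34, 4.48], [0, 2.73], [-2.66, 2.66]. Speed limits (rad/s): [2.39, 2.39, 2.79, 3.14, 3.14, 3.14].

## Interface

Orientations are given as a rotation vector (axis times angle).
In Python, from plant import robot gives the robot as it stands. The module is installed in compiled form; this text tells all that it offers.
- The arm moves only by the tool play_rows, never from a script. Its argument "increments" is text: rows parted by semicolons, each of 5 numbers parted by spaces: the shift along the tool's x, y, z in mm, then the turn about the tool's z in degrees, then the closure, from -1 (fully open) to 1 (shut). In form: dx dy dz yaw claw; .... A call has 1 to 20 rows; each row is the pose to reach, as a shift and turn from the pose commanded when the call began, along the tool's axes at that moment; what a row does not reach only later rows make up. A row lasts 1/10 s, in which the tool goes at most 50 mm and 8.59 degrees, less where a joint would pass 70% of its speed; a pose out of reach is approached as far as the arm can. A call with a gripper value outside its range is refused whole. The fingers move at their own pace and stop on an object; "force" is the grip in N (left out, the last holds). Time passes only in rows, so rows that repeat a pose let the fingers close. It gives the time, the measured TCP pose, the force, the opening and the grip force at its end, in the units of the state.
- robot.read_state(): the state, without advancing time (a new reading comes with each control period).
- robot.read_camera(name): name is "scene" or "top"; returns the picture (384x512x3 uint8, blue, green, red); there is no depth.
- robot.calibration(name): a dict with "vertical_fov" (degrees; the focal length in pixels is half the picture's height over the tangent of half this angle, whatever the lens; pixels are square), "cx", "cy" (the principal point, pixels), "rvec" (rotation vector, rad) and "tvec" (3), from world to camera coordinates, as OpenCV has them. Camera axes: x right, y down, z forward; pixel columns grow to the right and rows downward; lengths in m; the calibration is good to about 2 mm. A picture is of the moment at which its call begins. calibration takes no time and is no camera call.
- robot.close_job(): hands the job in; it is judged then, once.
Trained networks look in the newest picture that a camera, given by its name, has taken for a name from the list of things; names that differ only in an ending like _2 or _b are one class to them, and where a whole thing is asked for, a point or a joint stands for the part that bears it (a point fixed in the world has none). Each returns a list of dicts, best first, with "conf" (0 to 1); they miss things now and then, are a little off and sometimes report something else, mostly with a low value. They report only what shows in the picture. A call takes as long as a camera call. They do not tell look-alikes from the thing itself.
- robot.recognise(camera, query): "centre" ([x, y, z] in m, in world coordinates, good to about 4 mm: the middle of the surface that is visible of it).
- robot.regions_of(camera, query): "pixels" (384x512 bool, what is visible of it).
- robot.landmark_of(camera, query): "centre" ([x, y, z] in m, in world coordinates, good to about 4 mm: a listed point, or the origin of a listed thing).
The state is a dict: "t": time; "q": joint angles; "dq": joint speeds; "joint_torque": joint torques, N m; "tool_pos": TCP position; "orientation": TCP orientation; "force": force on the tool from outside, world axes, zero at the start; "wrist_torque": the same for the moment, N m; "opening": finger opening in m; "gripper_force": force on a finger pad.
Only numpy, scipy, OpenCV 4.12 (cv2) and the standard library are available. Lean on these libraries where they do the work, as an engineer would, in place of code of your own. Each camera call takes 0.05 s, during which the arm holds its last target. There are 200 camera calls.

## Task

Set the square canister into the square pocket of the lid-torque stand, then screw its loose lid down clockwise, holding it by the lid, until it is snug: the stand's pointer must swing past the first thick white mark but never past the second. Then let go, with the canister still fully home in the pocket and the lid down, and leave the other things where they stand.

Things in the scene. Friction and masses are not known exactly. Their poses are not given: they have to be found in the camera images.
- canister_mid (a point): centre of the square aluminium canister's body (50 x 50 x 46 mm, edges rounded 3 mm, 0.25 to 0.5 kg, loose on the bench), half-way up: 23 mm above its underside. z is up along the canister; x and y are square to its four flat sides, which are all alike. Its lid stands on top.
- lid_cap: grey ribbed screw lid, 46 mm diameter, 18 mm high; origin at its centre, half-way up, z up. Already started on the thread, cannot come off. Closes clockwise from above, 0.06 N m while loose, sinking 9 mm per turn; 1.4 to 2.6 rad are left at the start (untold), so regrasp. Fully down its origin is 33 mm above canister_mid; there it stops hard and the torque rises at once.
- pocket (a point): centre of the floor of the square pocket of the lid-torque stand; x, y square to its sides, z up. Pocket 53 x 53 mm, 8 mm deep, edges chamfered 2 mm, in an 80 x 80 x 14 mm aluminium turntable (top 8 mm above this point) on a round grey base, 170 mm diameter, 12 mm high, fixed to the bench. The canister fits any of four ways round; seated, canister_mid is 23 mm above this point.
- gauge (a joint): turn of the turntable and its steel pointer (rad), clockwise from above positive, 0 at rest (thin mark). A spring of 3 N m per rad brings it back, so it shows the torque on the lid: first thick white mark 0.14 rad (0.42 N m, snug), second 0.30 rad (0.9 N m, overtight). Pointer and marks lie towards -x of the pocket's frame.
- dropper_bottle: bystander: small black bottle, 25 x 25 x 69 mm, origin at the centre of its underside
- motor_b: bystander: small brushless motor with leads, 36 x 82 x 34 mm, origin under its middle
- bearing: bystander: ball bearing lying flat, 35 mm diameter, 11 mm high, origin at the centre of its underside
- solder_reel: bystander: small reel, 68 x 57 x 38 mm, origin under its middle
Things that resemble listed ones, but are neither listed nor needed, are in the scene too. What is shaped like the part that bears canister_mid but purple or red is not meant.

How it is judged:
By the outcome, as a careful person would: the job done as asked, in the order asked, and still so for the second after the job is handed in, with the robot touching nothing.
It also fails if it takes over 72 s, if anything falls off the work surface, if the arm or the gripper's body presses on something with over 40 N, if the wrist force passes 120 N, or if a joint passes its speed limit or range.

## Working session

There is one attempt and no reset: what is moved stays moved. The work goes in short steps, Python scripts to look and compute and a tool call to move; the robot and the scene stay as the last step left them, time stands still between calls to the robot, and variables do not carry over. Pictures are saved under pics/ and viewed, at most 10 in all, crops included, and the job is handed in when it is done.

Besides the shell and the picture viewer there is one more tool, called as a command line: name --argument value ..., lists and objects as JSON in quotes. play_rows: Moves the arm, as the interface text tells. Its arguments: {"type":"object","properties":{"increments":{"type":"string"},"force":{"type":"number"}},"required":["increments"]}

```bash
mkdir -p pics; cat > h.py <<'E'
import numpy as np, cv2
from plant import robot
def cal(n):
    c=robot.calibration(n); f=192/np.tan(np.radians(c["vertical_fov"])/2)
    return np.array([[f,0,c["cx"]],[0,f,c["cy"]],[0,0,1.]]),np.array(c["rvec"],float),np.array(c["tvec"],float)
def proj(n,P):
    K,r,t=cal(n); return cv2.projectPoints(np.array(P,float).reshape(-1,1,3),r,t,K,None)[0].reshape(-1,2)
def back(n,uv,z):
    K,r,t=cal(n); R=cv2.Rodrigues(r)[0]; o=-R.T@t
    uv=np.array(uv,float).reshape(-1,2)
    d=(R.T@np.linalg.inv(K)@np.c_[uv,np.ones(len(uv))].T).T
    return o+d*((z-o[2])/d[:,2])[:,None]
E
python3 - <<'E'
from h import *
for n in("scene","top"):
    im=robot.read_camera(n); cv2.imwrite(f"pics/{n}0.png",im)
    K,r,t=cal(n);print(n,K[0,0],-cv2.Rodrigues(r)[0].T@t)
    for q in("canister_mid","lid_cap","pocket","gauge","dropper_bottle","motor_b","bearing","solder_reel"):
        try:
            for d in robot.landmark_of(n,q)[:3]: print(q,np.round(d["centre"],4),round(d["conf"],2),proj(n,d["centre"]).round())
        except Exception as e: print(q,e)
s=robot.read_state();print(s)
E
```

```text
scene 375.88285425029034 [-0.01481066 -0.27992728  0.70304053]
canister_mid [0.4763 0.3699 0.0216] 0.71 [[223. 207.]]
canister_mid [0.3573 0.6034 0.0242] 0.64 [[143. 186.]]
canister_mid [0.3417 0.1571 0.0231] 0.55 [[236. 276.]]
lid_cap [0.3372 0.1592 0.0605] 0.84 [[233. 266.]]
lid_cap [0.4765 0.3643 0.058 ] 0.58 [[224. 198.]]
lid_cap [0.3585 0.6046 0.0589] 0.58 [[141. 177.]]
pocket [0.5638 0.1171 0.0233] 0.74 [[312. 239.]]
gauge it knows: bearing, canister_mid, dropper_bottle, lid_cap, motor, pocket, solder_reel
dropper_bottle [0.6621 0.2604 0.0021] 0.64 [[296. 203.]]
motor_b [ 0.7061  0.0161 -0.0031] 0.77 [[376. 241.]]
bearing [ 0.5925  0.2601 -0.0036] 0.41 [[279. 215.]]
solder_reel [0.7406 0.1195 0.0034] 0.97 [[352. 214.]]
top 452.03922815716294 [0.39102467 0.30572905 1.15784799]
canister_mid [0.3395 0.1588 0.0223] 0.92 [[330. 271.]]
canister_mid [0.3595 0.6042 0.0259] 0.84 [[150. 262.]]
canister_mid [0.4775 0.3704 0.0216] 0.61 [[245. 215.]]
lid_cap [0.3606 0.6018 0.0593] 0.78 [[148. 262.]]
lid_cap [0.3409 0.1596 0.0563] 0.61 [[331. 271.]]
lid_cap [0.4798 0.3642 0.0573] 0.56 [[246.
[... 369 characters left out ...]
6.]]
{'t': 0.8, 'q': array([ 1.10758555e+00,  1.30377510e-01,  1.48820374e+00, -1.22497452e-06,
        1.52300131e+00, -8.54240018e-02]), 'dq': array([-2.71618325e-04, -5.99320929e-05, -1.03577318e-03, -7.83139907e-04,
       -1.30937179e-03, -1.83487119e-04]), 'joint_torque': array([-4.78309703e-04, -5.59707677e+01, -4.92021275e+01,  7.66680320e-02,
        2.27134750e-02, -4.38249799e-05]), 'tool_pos': array([0.22131365, 0.55769679, 0.19244661]), 'orientation': array([5.89902574e-01, 3.08570815e+00, 1.47348262e-05]), 'force': array([ 0.27115421, -0.84695604, -0.13941407]), 'wrist_torque': array([-0.00260508, -0.05318288, -0.03335714]), 'gripper_force': 0.0, 'opening': 0.09313237818045149}
```

```bash
python3 - <<'E'
import cv2,numpy as np
t=cv2.imread("pics/top0.png");s=cv2.imread("pics/scene0.png")
cv2.imwrite("pics/t1.png",cv2.resize(t[90:330,110:430],(800,600),interpolation=cv2.INTER_CUBIC))
cv2.imwrite("pics/s1.png",cv2.resize(s[130:355,110:410],(800,600),interpolation=cv2.INTER_CUBIC))
E
```

```text
(no output)
```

View pics/t1.png

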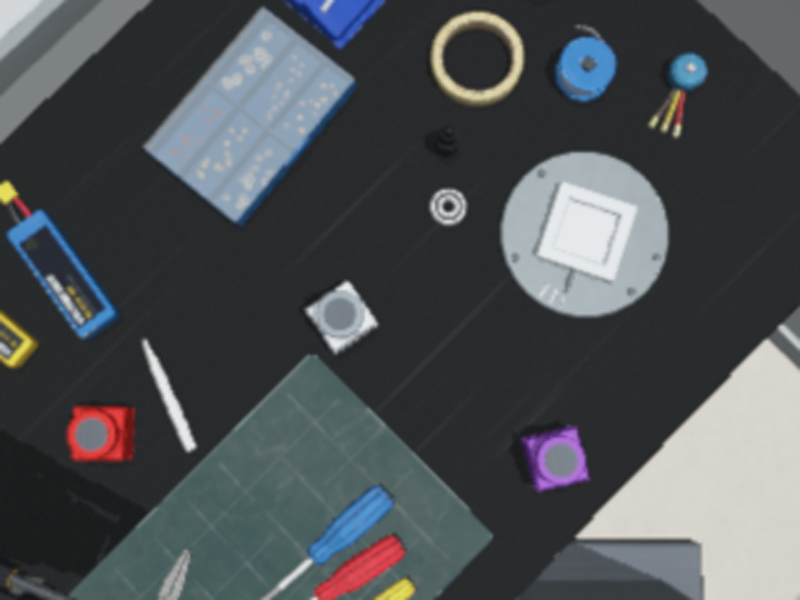

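View pics/s1.png

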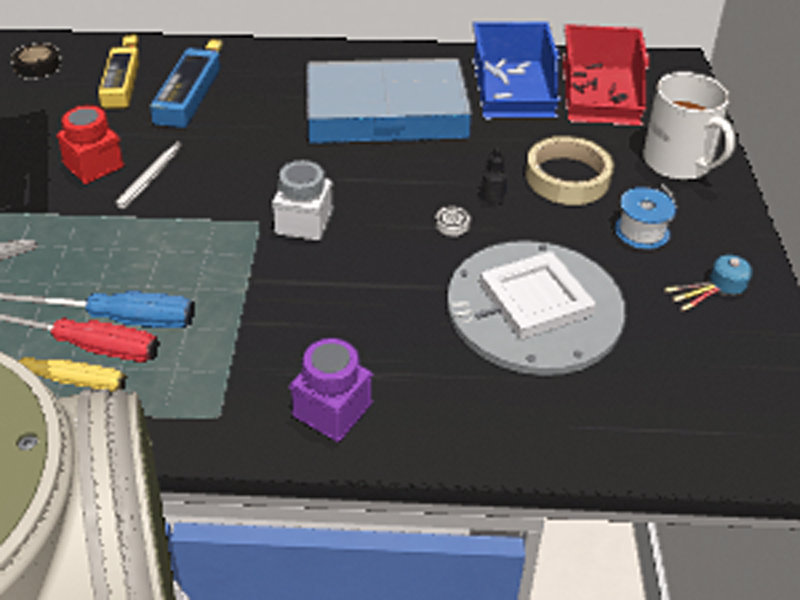

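The aluminium canister is at crop (341,316) in the top view and (302,200) in the scene view. The stand is at (586,232) and (535,297), with its pointer towards the lower left. The purple and red ones are decoys. Next I fit box silhouettes to get positions and yaws.

```bash
cat > fit.py <<'E'
from h import *
from scipy.optimize import minimize
def box(x,y,a,w,z0,z1):
    c,s=np.cos(a),np.sin(a);h=w/2
    p=[(x+c*i-s*j,y+s*i+c*j) for i,j in((h,h),(h,-h),(-h,-h),(-h,h))]
    return np.array([(u,v,z) for z in(z0,z1) for u,v in p])
def hull(n,P,S=4):
    m=np.zeros((384*S,512*S),np.uint8)
    q=(proj(n,P)+.5)*S-.5
    cv2.fillConvexPoly(m,cv2.convexHull((q*16).round().astype(np.int32).reshape(-1,1,2)),255,shift=4)
    return cv2.resize(m,(512,384),interpolation=cv2.INTER_AREA)/255.
def fit(masks,P0,w,z0,z1):   # masks: {cam: float image}
    def f(p):
        e=0
        for n,m in masks.items():
            h=hull(n,box(p[0],p[1],p[2],w,z0,z1)); e+=((h-m)**2).sum()/m.sum()
        return e
    best=None
    for a in np.radians([0,22,45,67]):
        r=minimize(f,[P0[0],P0[1],a],method="Nelder-Mead",options=dict(initial_simplex=[[P0[0],P0[1],a],[P0[0]+.006,P0[1],a],[P0[0],P0[1]+.006,a],[P0[0],P0[1],a+.2]],xatol=1e-5,fatol=1e-5))
        if best is None or r.fun<best.fun: best=r
    return np.r_[best.x[:2],np.degrees(best.x[2])],best.fun
E
cat > f1.py <<'E'
from fit import *
M={}
for n in("top","scene"):
    robot.read_camera(n)
    for q,P in(("canister_mid",(.477,.369,.023)),("pocket",(.565,.117,.02))):
        uv=proj(n,P)[0]
        for d in robot.regions_of(n,q):
            m=d["pixels"]; c=np.argwhere(m).mean(0)[::-1]
            if np.linalg.norm(c-uv)<15: M[q,n]=m.astype(float);print(q,n,m.sum(),c,d["conf"]);break
np.save("M.npy",M,allow_pickle=True)
for q,P,w,z0,z1 in(("canister_mid",(.477,.369),.05,0,.046),("pocket",(.565,.117),.08,.012,.026)):
    for cs in(("top",),("scene",),("top","scene")):
        ms={n:M[q,n] for n in cs if (q,n) in M}
        if ms:print(q,cs,fit(ms,P,w,z0,z1))
E
python3 f1.py; python3 - <<'E'
import numpy as np,cv2
M=np.load("M.npy",allow_pickle=True).item()
t=[]
for (q,n),m in M.items():
    im=cv2.imread(f"pics/{n}0.png"); c=np.argwhere(m).mean(0).astype(int)
    s=np.s_[c[0]-30:c[0]+30,c[1]-40:c[1]+40]
    o=cv2.resize(im[s],(400,300),interpolation=0); k=cv2.resize(m[s].astype(np.uint8),(400,300),interpolation=0)
    cv2.drawContours(o,cv2.findContours(k,0,2)[0],-1,(0,0,255),1);t.append(o)
cv2.imwrite("pics/m.png",np.vstack([np.hstack(t[:2]),np.hstack(t[2:4])]))
E
```

```text
canister_mid top 390 [246.55897436 216.33333333] 0.68
pocket top 1058 [344.76086957 181.99338374] 0.7
canister_mid scene 507 [222.98027613 204.91913215] 0.89
pocket scene 853 [310.36459555 240.21570926] 0.74
canister_mid ('top',) (array([ 0.47439059,  0.36523203, 34.54284566]), np.float64(0.09884324569445678))
canister_mid ('scene',) (array([ 0.4801963 ,  0.37387571, 40.31647669]), np.float64(0.10652379944900575))
canister_mid ('top', 'scene') (array([ 0.47524045,  0.36683653, 38.76596113]), np.float64(0.3231708059485542))
pocket ('top',) (array([ 0.56207488,  0.11719393, 69.98550448]), np.float64(0.027461983866900106))
pocket ('scene',) (array([  0.562455  ,   0.12211855, -18.92743541]), np.float64(0.029226562242946508))Traceback (most recent call last):
  File "f1.py", line 14, in <module>
    if ms:print(q,cs,fit(ms,P,w,z0,z1))
                     ~~~^^^^^^^^^^^^^^
  File "fit.py", line 20, in fit
    r=minimize(f,[P0[0],P0[1],a],method="Nelder-Mead",options=dict(initial_simplex=[[P0[0],P0[1],a],[P0[0]+.006,P0[1],a],[P0[0],P0[1]+.006,a],[P0[0],P0[1],a+.2]],xatol=1e-5,fatol=1e-5))
    res = _minimize_neldermead(fun, x0, args, callback, bounds=bounds,
                               **options)
    fxr = func(xr)
    fx = function(np.copy(x), *(wrapper_args + args))
  File "fit.py", line 16, in f
    h=hull(n,box(p[0],p[1],p[2],w,z0,z1)); e+=((h-m)**2).sum()/m.sum()
  File "fit.py", line 9, in hull
    q=(proj(n,P)+.5)*S-.5
       ~~~~^^^^^
  File "h.py", line 7, in proj
    K,r,t=cal(n); return cv2.projectPoints(np.array(P,float).reshape(-1,1,3),r,t,K,None)[0].reshape(-1,2)
          ~~~^^^
  File "h.py", line 4, in cal
    c=robot.calibration(n); f=192/np.tan(np.radians(c["vertical_fov"])/2)
ValueError: time passes only in moves, steps and waits
```

View pics/m.png

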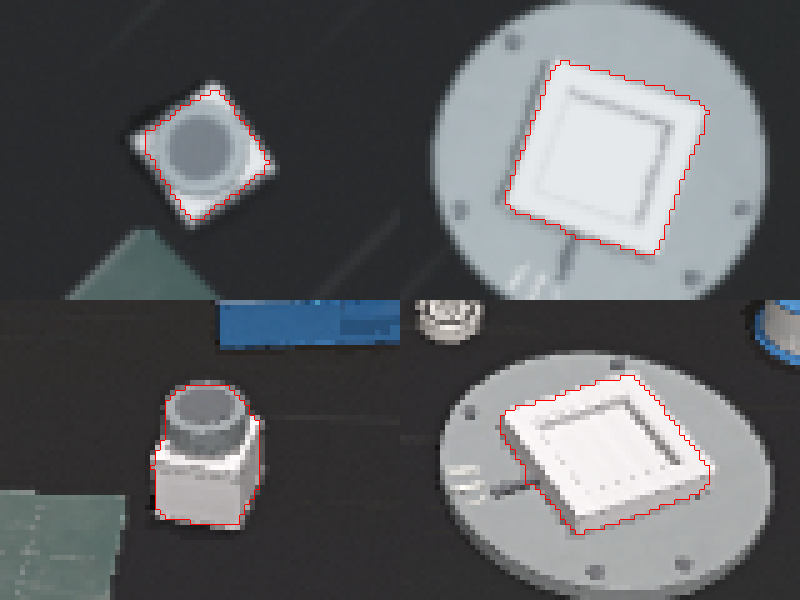

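```bash
python3 - <<'E'
s=open("h.py").read().replace("def cal(n):","import functools\n@functools.lru_cache\ndef cal(n):")
open("h.py","w").write(s)
s=open("fit.py").read()
i=s.index("def fit(")
open("fit.py","w").write(s[:i]+'''
def circ(x,y,r,z0,z1):
    t=np.linspace(0,2*np.pi,60,endpoint=False)
    return np.array([(x+r*np.cos(k),y+r*np.sin(k),z) for z in(z0,z1) for k in t])
def opt(f,x0,d):
    S=[x0]+[[x0[j]+(d[j] if j==i else 0) for j in range(len(x0))] for i in range(len(x0))]
    return minimize(f,x0,method="Nelder-Mead",options=dict(initial_simplex=S,xatol=1e-5,fatol=1e-6))
def soft(n,g,P,lo,hi,rad):
    """brightness scaled 0..1 within rad px of projected P"""
    uv=proj(n,P)[0]; yy,xx=np.mgrid[:384,:512]
    return np.clip((g-lo)/(hi-lo),0,1), ((xx-uv[0])**2+(yy-uv[1])**2<rad**2)
def can(p,n,z=0,lid=.0675):
    return np.maximum(hull(n,box(p[0],p[1],p[2],.05,z,z+.046)),hull(n,circ(p[0],p[1],.023,z+.046,z+lid)))
''')
E
cat > f2.py <<'E'
from fit import *
for n in("top","scene"):
    g=cv2.imread(f"pics/{n}0.png").mean(2)
    m,w=soft(n,g,(.476,.367,.03),45,110,30)
    r=min((opt(lambda p:(((can(p,n)-m)**2)*w).sum()/m[w].sum(),[.476,.367,np.radians(a)],[.006,.006,.2]) for a in(15,35,60,80)),key=lambda r:r.fun)
    print(n,"can",r.x[:2].round(4),np.degrees(r.x[2]).round(1),r.fun)
    m,w=soft(n,g,(.563,.118,.012),50,140,62 if n=="top" else 60)
    r=opt(lambda p:(((hull(n,circ(p[0],p[1],.085,0,.012))-m)**2)*w).sum()/m[w].sum(),[.563,.118],[.006,.006])
    print(n,"base",r.x.round(4),r.fun)
    m,w=soft(n,g,(.563,.118,.02),185,225,48)
    top=lambda p:hull(n,box(p[0],p[1],p[2],.08,.0255,.026))
    r=min((opt(lambda p:(((top(p)-m)**2)*w).sum()/m[w].sum(),[.563,.118,np.radians(a)],[.006,.006,.2]) for a in(-20,0,30)),key=lambda r:r.fun)
    print(n,"table",r.x[:2].round(4),np.degrees(r.x[2]).round(1),r.fun)
    print(g[int(proj(n,(.563,.118,.026))[0][1]),::6][45:65])
E
python3 f2.py
```

```text
top can [0.474  0.3655] 124.1 0.1743686526432546
top base [0.561  0.1184] 0.07971021690910743
top table [0.5612 0.1177] -19.0 0.0561843486388091
[ 42.33333333  41.66666667  46.          42.66666667  42.66666667
  43.66666667  42.         179.         181.         179.66666667
 232.66666667 232.66666667 232.33333333 232.66666667 230.66666667
 231.66666667 175.         177.          45.66666667  42.33333333]
scene can [0.4769 0.3693] 35.8 0.22129002888811136
scene base [0.5643 0.122 ] 0.2608314289921326
scene table [0.5642 0.1219] -19.0 0.12692816823144681
[ 51.33333333  46.66666667 175.66666667 175.         194.66666667
 243.         242.66666667 245.33333333 242.33333333 240.
 173.33333333 176.          83.33333333  47.          47.33333333
 232.          62.66666667 133.         153.33333333 100.66666667]
```

```bash
cat > mv.py <<'E'
from h import *
def pose():
    s=robot.read_state(); R=cv2.Rodrigues(s["orientation"])[0]
    return s,s["tool_pos"],R
def goto(x,y,z,side):
    """increments to put TCP at x,y,z with tool y along 'side' deg mod 90; all options"""
    s,p,R=pose(); d=R.T@(np.array([x,y,z])-p)*1000
    a=np.degrees(np.arctan2(R[1,1],R[0,1]))
    print("shift",d.round(1),"yang",a.round(1),"q",np.degrees(s["q"]).round(1))
    b=[(a-side+90*k) for k in range(-3,4)]   # tool z down: + turn lowers world angle
    print("yaw options",[round(v,1) for v in sorted(((a-side)+90*k for k in range(-4,5)),key=abs)[:4]])
E
python3 -c "
from mv import *
goto(.4755,.3674,.10,35)"
```

```text
shift [-306.5  -83.1   92.4] yang 68.4 q [63.5  7.5 85.3 -0.  87.3 -4.9]
yaw options [np.float64(33.4), np.float64(-56.6), np.float64(123.4), np.float64(-146.6)]
```

play_rows --increments "-306.5 -83.1 80 33.4 -1;-306.5 -83.1 80 33.4 -1;-306.5 -83.1 80 33.4 -1;-306.5 -83.1 80 33.4 -1;-306.5 -83.1 80 33.4 -1;-306.5 -83.1 80 33.4 -1;-306.5 -83.1 80 33.4 -1;-306.5 -83.1 80 33.4 -1;-306.5 -83.1 80 33.4 -1;-306.5 -83.1 110 33.4 -1;-306.5 -83.1 140 33.4 -1;-306.5 -83.1 180 33.4 -1;-306.5 -83.1 180 33.4 -1;-306.5 -83.1 180 33.4 -1"

```text
t: 2.5
tool_pos: [0.4742, 0.3681, 0.0127]
orientation: [-1.449, -2.786, 0.002]
force: [-1.1, 0.9, 0.2]
opening: 0.0926
gripper_force: 0.0
```

play_rows --increments "0 0 0 0 0;0 0 0 0 0;0 0 0 0 0.3;0 0 0 0 0.3;0 0 0 0 0.3;0 0 0 0 0.3;0 0 0 0 0.3;0 0 0 0 0.3" --force 6

```text
t: 3.3
tool_pos: [0.4757, 0.3675, 0.0126]
orientation: [1.452, 2.786, 0.0]
force: [0.5, -0.2, 2.0]
opening: 0.0498
gripper_force: 6.0
```

play_rows --increments "0 0 0 0 -1;0 0 0 0 -1;0 0 0 0 -1;0 0 0 0 -1;0 0 0 -8 -1;0 0 0 -16 -1;0 0 0 -24 -1;0 0 0 -32 -1;0 0 0 -40 -1;0 0 0 -48 -1;0 0 0 -56 -1;0 0 0 -64 -1;0 0 0 -72 -1;0 0 0 -80 -1;0 0 0 -86 -1;0 0 0 -90 -1;0 0 0 -90 -1;0 0 0 -90 -1"

```text
t: 5.1
tool_pos: [0.4755, 0.3674, 0.0124]
orientation: [0.94, -2.997, 0.0]
force: [0.7, 0.4, -0.6]
opening: 0.0929
gripper_force: 0.0
```

play_rows --increments "0 0 0 0 0.3;0 0 0 0 0.3;0 0 0 0 0.3;0 0 0 0 0.3;0 0 0 0 0.3;0 0 0 0 0.3" --force 25

```text
t: 5.7
tool_pos: [0.4756, 0.3673, 0.0125]
orientation: [-0.943, 2.997, -0.0]
force: [-0.4, -0.1, -2.0]
opening: 0.0498
gripper_force: 20.2
```

```bash
python3 -c "
from mv import *
goto(.5626,.120,.10,-19)
"; cat > f3.py <<'E'
from fit import *
import sys
E
python3 - <<'E'
import sys; sys.path.insert(0,".")
from h import *
ims=[]
for n in("top","scene"):
    im=robot.read_camera(n);cv2.imwrite(f"pics/{n}1.png",im)
    u=proj(n,(.4755,.367,.04))[0].astype(int)
    ims.append(cv2.resize(im[u[1]-40:u[1]+40,u[0]-50:u[0]+50],(400,320),interpolation=2))
cv2.imwrite("pics/g1.png",np.hstack(ims))
E
```

```text
shift [  70.4 -252.5  -87.5] yang 124.9 q [ 32.8  16.4  94.6  -0.   69.  -92.1]
yaw options [np.float64(-36.1), np.float64(53.9), np.float64(-126.1), np.float64(143.9)]
```

View pics/g1.png

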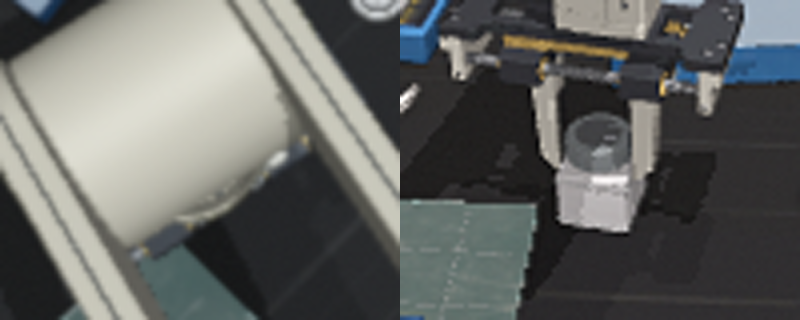

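The canister is gripped by its body, upright, at about (600,190) in the right panel. Next I check how much the gripping shifted it from where it first stood.

```bash
python3 - <<'E'
from fit import *
a=cv2.imread("pics/scene0.png");b=cv2.imread("pics/scene1.png")
P=np.array([.4755,.3673,0]);u=proj("scene",P)[0];J=[(proj("scene",P+d)[0]-u) for d in np.eye(3)[:2]*.001]
print(u,"px per mm x,y",J)
# lower body patch: match bottom part
x0,y0=int(u[0]),int(u[1])
T=a[y0-12:y0+10,x0-22:x0+22]
f=8;up=lambda i:cv2.resize(i,None,fx=f,fy=f,interpolation=2).astype(np.float32)
S=b[y0-17:y0+15,x0-27:x0+27]
r=cv2.matchTemplate(up(S),up(T),cv2.TM_CCOEFF_NORMED);_,m,_,l=cv2.minMaxLoc(r)
d=np.array(l)/f-5;print(m,d,"mm",np.linalg.solve(np.array(J).T,d))
E
```

```text
[223.65043897 213.53783094] px per mm x,y [array([ 0.2732871 , -0.15441911]), array([-0.22186571, -0.17151286])]
0.931021511554718 [-0.125  0.25 ] mm [-0.94789979 -0.60418885]
```

```bash
python3 -c "
from mv import *
goto(.563,.1202,.0505,-19)"
```

```text
shift [  69.9 -252.6  -38. ] yang 124.9 q [ 32.8  16.4  94.6  -0.   69.  -92.1]
yaw options [np.float64(-36.1), np.float64(53.9), np.float64(-126.1), np.float64(143.9)]
```

play_rows --increments "0 0 -30 0 0.3;0 0 -60 0 0.3;10 -36 -70 8 0.3;20 -72 -70 16 0.3;30 -108 -70 24 0.3;40 -144 -70 32 0.3;50 -180 -70 40 0.3;60 -216 -70 48 0.3;69.9 -252.6 -65 53.9 0.3;69.9 -252.6 -55 53.9 0.3;69.9 -252.6 -45 53.9 0.3;69.9 -252.6 -45 53.9 0.3;69.9 -252.6 -45 53.9 0.3"

```text
t: 7.1
tool_pos: [0.5619, 0.1213, 0.0566]
orientation: [-0.514, -3.097, 0.0]
force: [0.3, -0.4, -3.8]
opening: 0.0497
gripper_force: 25.0
```

```bash
python3 - <<'E'
from mv import *
goto(.563,.1202,.0305,-19)
ims=[]
for n in("top","scene"):
    im=robot.read_camera(n);cv2.imwrite(f"pics/{n}2.png",im)
    u=proj(n,(.563,.12,.04))[0].astype(int)
    ims.append(cv2.resize(im[u[1]-48:u[1]+48,u[0]-48:u[0]+48],(400,400),interpolation=2))
cv2.imwrite("pics/g2.png",np.hstack(ims))
E
```

```text
shift [-1.5 -0.7 26.1] yang 71.2 q [  7.1   9.7  97.4   0.   73.  -64.1]
yaw options [np.float64(0.2), np.float64(-89.8), np.float64(90.2), np.float64(-179.8)]
```

View pics/g2.png

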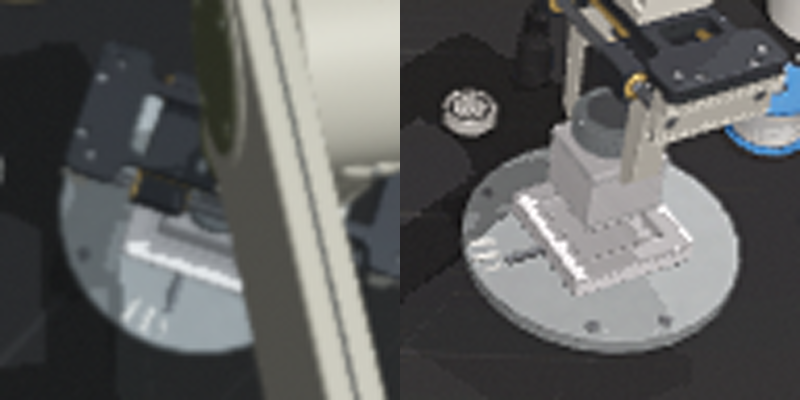

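The canister hangs aligned above the pocket, at right panel (610,190) over (615,225). Descending now.

play_rows --increments "0 0 6 0 0.3;0 0 12 0 0.3;0 0 15 0 0.3;0 0 17 0 0.3;0 0 19 0 0.3;0 0 20 0 0.3"

```text
t: 7.8
tool_pos: [0.5629, 0.1203, 0.0372]
orientation: [-0.517, -3.099, 0.0]
force: [-0.3, -0.4, -3.8]
opening: 0.0496
gripper_force: 25.0
```

play_rows --increments "0 0 2 0 0.3;0 0 3 0 0.3;0 0 4 0 0.3;0 0 5 0 0.3;0 0 6 0 0.3;0 0 6.5 0 0.3;0 0 6.5 0 0.3"

```text
t: 8.5
tool_pos: [0.5631, 0.1203, 0.0314]
orientation: [0.517, 3.099, -0.0]
force: [-2.9, -1.1, 2.3]
opening: 0.0497
gripper_force: 25.0
```

play_rows --increments "0 0 0.7 0 0.3;0 0 1.4 0 0.3;0 0 1.4 0 0.3"

```text
t: 8.8
tool_pos: [0.5632, 0.1203, 0.0313]
orientation: [0.517, 3.098, -0.0]
force: [-9.3, -1.5, 13.3]
opening: 0.0495
gripper_force: 25.0
```

play_rows --increments "0 0 -0.5 0 -1;0 0 -0.5 0 -1;0 0 -0.5 0 -1;0 0 -0.5 0 -1;0 0 -0.5 0 -1;0 0 -15 0 -1;0 0 -30 0 -1;0 0 -37 0 -1;0 0 -37 0 -1;0 0 -37 0 -1"

```text
t: 9.8
tool_pos: [0.5633, 0.1203, 0.0671]
orientation: [0.517, 3.098, 0.0]
force: [0.4, 0.6, 0.3]
opening: 0.093
gripper_force: 0.0
```

```bash
python3 - <<'E'
from mv import *
goto(.563,.1202,.07,-19)
s=robot.read_state();print(s["force"],s["wrist_torque"])
im=robot.read_camera("scene");cv2.imwrite("pics/scene3.png",im)
u=proj("scene",(.563,.12,.04))[0].astype(int)
cv2.imwrite("pics/g3.png",cv2.resize(im[u[1]-40:u[1]+40,u[0]-50:u[0]+50],(750,600),interpolation=2))
# expected corners of seated body
for z in(.018,.026,.064):
    p=[(.5642+x,.1219+y,z) for x,y in (lambda a,h:[(np.cos(a)*i-np.sin(a)*j,np.sin(a)*i+np.cos(a)*j) for i,j in((h,h),(h,-h),(-h,-h),(-h,h))])(np.radians(-19),.025)]
    print(z,((proj("scene",p)-(u-[50,40])+.5)*7.5).round().tolist())
E
```

```text
shift [ 0.2 -0.2 -2.9] yang 71.1 q [  7.    9.1  96.9  -0.   73.9 -64.1]
yaw options [np.float64(0.1), np.float64(-89.9), np.float64(90.1), np.float64(-179.9)]
[0.39716805 0.57759502 0.25485209] [-0.06532825  0.0133219   0.08093779]
0.018 [[402.0, 280.0], [479.0, 375.0], [350.0, 417.0], [277.0, 320.0]]
0.026 [[405.0, 264.0], [482.0, 358.0], [353.0, 400.0], [279.0, 303.0]]
0.064 [[417.0, 182.0], [496.0, 276.0], [364.0, 318.0], [288.0, 221.0]]
```

View pics/g3.png

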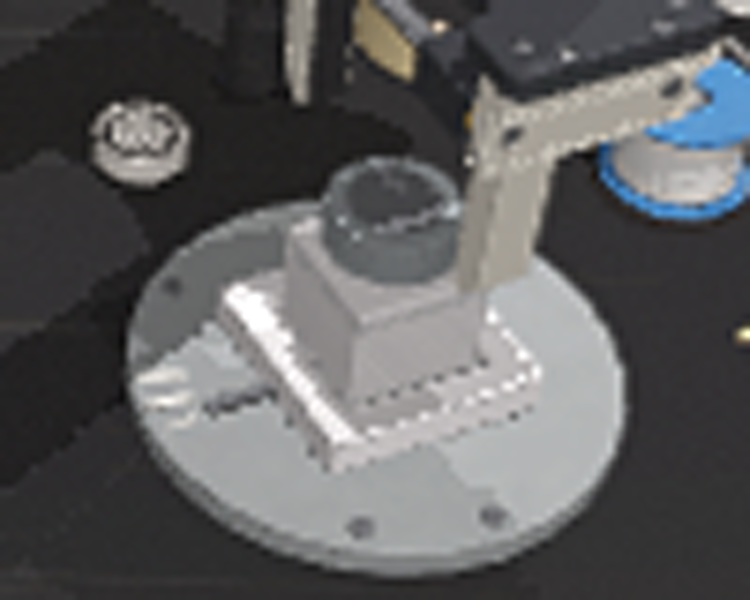

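Canister body corners at (358,322) and (288,225) match the seated prediction, so it is home in the pocket. I now turn back and grasp the lid.

play_rows --increments "0 0 -3 -8 -1;0 0 -3 -16 -1;0 0 -3 -24 -1;0 0 -3 -32 -1;0 0 -3 -40 -1;0 0 -3 -48 -1;0 0 -3 -56 -1;0 0 -3 -64 -1;0 0 -3 -72 -1;0 0 -3 -80 -1;0 0 -3 -80 -1;0 0 -3 -80 -1;0 0 -3 -80 0.5;0 0 -3 -80 0.5;0 0 -3 -80 0.5;0 0 -3 -80 0.5;0 0 -3 -80 0.5;0 0 -3 -80 0.5" --force 45

```text
t: 11.65
tool_pos: [0.5629, 0.1203, 0.0696]
orientation: [-1.595, 2.706, 0.0]
force: [-0.2, -0.6, 0.2]
opening: 0.05
gripper_force: 0.0
```

```bash
python3 -c "
from mv import *
goto(.563,.1202,.07,-19)
s=robot.read_state();print(s['force'],s['wrist_torque'],s['opening'])"
```

```text
shift [ 0.1 -0.1 -0.4] yang 151.0 q [   7.     9.    96.8    0.    74.3 -144.1]
yaw options [np.float64(-10.0), np.float64(80.0), np.float64(-100.0), np.float64(170.0)]
[-0.2101028  -0.56004128  0.20404384] [0.04736209 0.05283817 0.00996378] 0.049985661557419674
```

play_rows --increments "0 0 0 0 0.6;0 0 0 0 0.6;0 0 0 0 0.6;0 0 0 0 0.6"

```text
t: 12.05
tool_pos: [0.563, 0.1203, 0.0695]
orientation: [1.596, -2.706, 0.0]
force: [0.2, 0.9, -0.5]
opening: 0.02
gripper_force: 0.0
```

```bash
cat > st.py <<'E'
from mv import *
s,p,R=pose()
print(p.round(4),"yang",np.degrees(np.arctan2(R[1,1],R[0,1])).round(2),"q6",np.degrees(s["q"][5]).round(1),"F",s["force"].round(1),"T",s["wrist_torque"].round(3),"open",round(s["opening"],4),s["gripper_force"],"t",s["t"])
E
python3 st.py
```

```text
[0.563  0.1203 0.0695] yang 151.06 q6 -144.1 F [ 0.2  0.9 -0.5] T [0.088 0.093 0.012] open 0.02 0.0 t 12.05
```

```bash
python3 - <<'E'
from mv import *
ims=[]
for n in("top","scene"):
    im=robot.read_camera(n);cv2.imwrite(f"pics/{n}4.png",im)
    u=proj(n,(.563,.12,.05))[0].astype(int)
    ims.append(cv2.resize(im[u[1]-50:u[1]+50,u[0]-50:u[0]+50],(400,400),interpolation=2))
cv2.imwrite("pics/g4.png",np.hstack(ims))
E
```

```text
(no output)
```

View pics/g4.png

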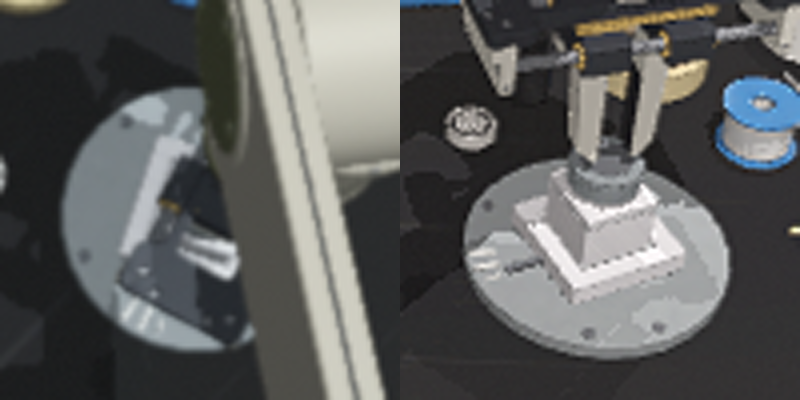

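```bash
python3 - <<'E'
from mv import *
n="scene"
u=proj(n,(.563,.12,.05))[0].astype(int)
for P in [(.563,.1203,.0695),(.563,.1203,.083),(.563,.1203,.065),(.563-.0088,.1203+.0048,.0695),(.563+.0088,.1203-.0048,.0695),(.563,.1203,.1095)]: print(P,((proj(n,P)[0]-u+50+.5)*4).round()+[400,0])
s=robot.read_state();R=cv2.Rodrigues(s["orientation"])[0];print(R.round(2),s["opening"],s["tool_pos"])
for k in("canister_mid","lid_cap","pocket"):
    print(k,[(np.round(d["centre"],4),round(d["conf"],2)) for d in robot.landmark_of(n,k)])
E
```

```text
(0.563, 0.1203, 0.0695) [606. 180.]
(0.563, 0.1203, 0.083) [609. 164.]
(0.563, 0.1203, 0.065) [606. 185.]
(0.5541999999999999, 0.12510000000000002, 0.0695) [591. 183.]
(0.5718, 0.1155, 0.0695) [622. 177.]
(0.563, 0.1203, 0.1095) [613. 131.]
[[-0.48 -0.88 -0.  ]
 [-0.88  0.48 -0.  ]
 [ 0.    0.   -1.  ]] 0.019105065604331985 [0.56294338 0.12031788 0.06952864]
canister_mid [(array([0.3589, 0.6041, 0.0229]), 0.9), (array([0.5605, 0.1191, 0.0382]), 0.68), (array([0.3419, 0.1577, 0.0202]), 0.66)]
lid_cap [(array([0.3398, 0.1616, 0.0601]), 0.79), (array([0.3614, 0.6058, 0.0592]), 0.65), (array([0.5607, 0.1171, 0.0758]), 0.54), (array([ 0.7077,  0.0209, -0.0011]), 0.26)]
pocket [(array([0.5641, 0.119 , 0.0196]), 0.89)]
```

```bash
python3 - <<'E'
from mv import *
n="scene"
u=proj(n,(.563,.12,.04))[0].astype(int)
a=np.radians(71.1)
for z in(.067,.075,.083,.09):
  for k in(.0465,.064,-.0465,-.064): print(z,k,((proj(n,(.5633+k*np.cos(a),.1203+k*np.sin(a),z))[0]-u+[50,40]+.5)*7.5).round())
E
python3 - <<'E'
import sys;sys.path.insert(0,'.')
from mv import *
im=cv2.imread("pics/scene4.png");u=proj("scene",(.563,.12,.08))[0].astype(int)
cv2.imwrite("pics/g5.png",cv2.resize(im[u[1]-30:u[1]+30,u[0]-40:u[0]+40],(800,600),interpolation=0))
E
```

```text
0.067 0.0465 [324. 160.]
0.067 0.064 [299. 129.]
0.067 -0.0465 [470. 337.]
0.067 -0.064 [500. 373.]
0.075 0.0465 [326. 142.]
0.075 0.064 [301. 112.]
0.075 -0.0465 [473. 319.]
0.075 -0.064 [503. 355.]
0.083 0.0465 [328. 124.]
0.083 0.064 [303.  94.]
0.083 -0.0465 [476. 300.]
0.083 -0.064 [506. 337.]
0.09 0.0465 [330. 108.]
0.09 0.064 [305.  78.]
0.09 -0.0465 [479. 284.]
0.09 -0.064 [509. 321.]
```

View pics/g5.png

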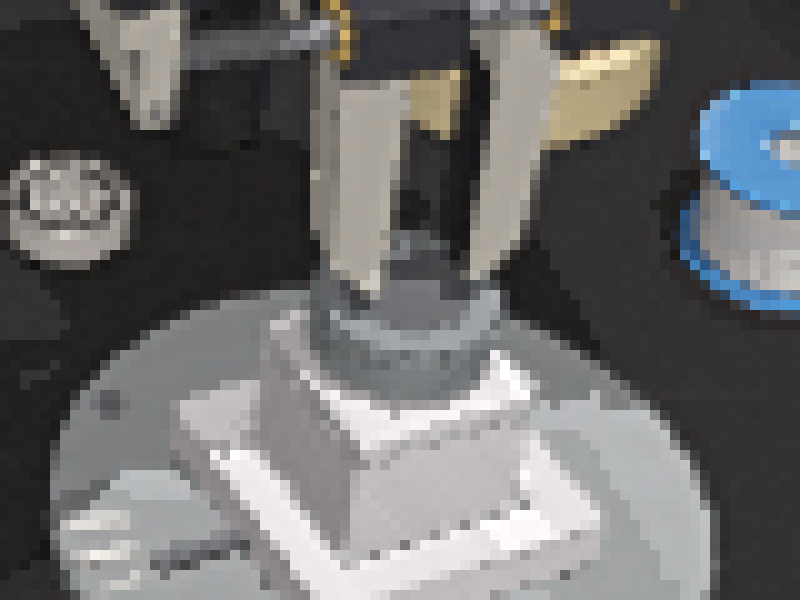

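The fingers closed just above the lid. Their visible tips end near z≈0.088, about 19 mm above the nominal TCP. I'll open, go 17 mm lower and close on the lid.

play_rows --increments "0 0 0 0 -1;0 0 0 0 -1;0 0 0 0 -1;0 0 0 0 -1;0 0 0 0 -1;0 0 0 0 -1;0 0 0 0 -1;0 0 8 0 -1;0 0 17 0 -1;0 0 17 0 -1;0 0 17 0 0.3;0 0 17 0 0.3;0 0 17 0 0.3;0 0 17 0 0.3;0 0 17 0 0.3;0 0 17 0 0.3;0 0 17 0 0.3;0 0 17 0 0.3" --force 45

```text
t: 14.1
tool_pos: [0.5631, 0.1203, 0.0526]
orientation: [-1.596, 2.706, -0.0]
force: [1.6, -1.1, -0.3]
opening: 0.0448
gripper_force: 45.0
```

```bash
python3 st.py
```

```text
[0.5631 0.1203 0.0526] yang 151.05 q6 -144.1 F [ 1.6 -1.1 -0.3] T [-0.001 -0.096 -0.031] open 0.0448 45.000073313713074 t 14.1
```

play_rows --increments "0 0 0.2 8 0.3;0 0 0.4 16 0.3;0 0 0.6 24 0.3;0 0 0.8 32 0.3;0 0 1 40 0.3;0 0 1.2 48 0.3;0 0 1.4 56 0.3;0 0 1.6 64 0.3;0 0 1.75 70 0.3;0 0 1.75 70 0.3"

```text
t: 15.1
tool_pos: [0.5632, 0.1203, 0.0509]
orientation: [0.247, 3.131, 0.0]
force: [0.7, 0.0, 0.6]
opening: 0.0448
gripper_force: 45.0
```

```bash
python3 st.py
```

```text
[0.5632 0.1203 0.0509] yang 80.96 q6 -74.0 F [0.7 0.  0.6] T [ 0.005 -0.112  0.04 ] open 0.0448 45.001527070999146 t 15.1
```

play_rows --increments "0 0 0.2 6 0.3;0 0 0.3 10 0.3;0 0 0.3 10 0.3"

```text
t: 15.4
tool_pos: [0.5632, 0.1203, 0.0507]
orientation: [0.514, 3.099, 0.0]
force: [1.2, -0.9, 1.2]
opening: 0.0449
gripper_force: 45.0
```

```bash
python3 st.py
```

```text
[0.5632 0.1203 0.0507] yang 71.17 q6 -64.2 F [ 1.2 -0.9  1.2] T [-0.049 -0.111  0.018] open 0.0449 45.00116765499115 t 15.4
```

play_rows --increments "0 0 0.1 5 0.3;0 0 0.2 9 0.3;0 0 0.2 9 0.3"

```text
t: 15.7
tool_pos: [0.5632, 0.1203, 0.0505]
orientation: [0.754, 3.049, 0.0]
force: [0.5, 0.2, 1.1]
opening: 0.0446
gripper_force: 45.0
```

```bash
python3 st.py
```

```text
[0.5632 0.1203 0.0505] yang 62.21 q6 -55.3 F [0.5 0.2 1.1] T [-0.032 -0.15   0.021] open 0.0446 45.00108182430267 t 15.7
```

play_rows --increments "0 0 0.1 4 0.3;0 0 0.1 4 0.3"

```text
t: 15.9
tool_pos: [0.5632, 0.1203, 0.0504]
orientation: [0.86, 3.021, 0.0]
force: [0.4, -0.2, 0.6]
opening: 0.0448
gripper_force: 45.0
```

```bash
python3 st.py
```

```text
[0.5632 0.1203 0.0504] yang 58.23 q6 -51.3 F [ 0.4 -0.2  0.6] T [-0.037 -0.212  0.06 ] open 0.0448 45.00114619731903 t 15.9
```

play_rows --increments "0 0 0.1 5 0.3;0 0 0.2 8 0.3;0 0 0.2 8 0.3"

```text
t: 16.2
tool_pos: [0.5632, 0.1203, 0.0502]
orientation: [1.068, 2.954, 0.0]
force: [0.6, 0.1, 2.2]
opening: 0.0448
gripper_force: 45.0
```

```bash
python3 st.py
```

```text
[0.5632 0.1203 0.0502] yang 50.26 q6 -43.3 F [0.6 0.1 2.2] T [-0.067 -0.227  0.077] open 0.0448 45.001153349876404 t 16.2
```

play_rows --increments "0 0 0.1 5 0.3;0 0 0.2 8 0.3;0 0 0.2 8 0.3"

```text
t: 16.5
tool_pos: [0.5633, 0.1201, 0.0501]
orientation: [1.271, 2.872, -0.0]
force: [0.7, -1.8, 2.8]
opening: 0.0444
gripper_force: 45.0
```

```bash
python3 st.py
```

```text
[0.5633 0.1201 0.0501] yang 42.27 q6 -35.3 F [ 0.7 -1.8  2.8] T [-0.338 -0.198  0.169] open 0.0444 45.001460909843445 t 16.5
```

play_rows --increments "0 0 0 3 0.3;0 0 0 4 0.3;0 0 0 4 0.3"

```text
t: 16.8
tool_pos: [0.5633, 0.12, 0.05]
orientation: [1.371, 2.826, -0.0]
force: [2.4, -3.6, 2.8]
opening: 0.0444
gripper_force: 45.0
```

```bash
python3 st.py
```

```text
[0.5633 0.12   0.05  ] yang 38.23 q6 -31.3 F [ 2.4 -3.6  2.8] T [-0.656 -0.278  0.363] open 0.0444 45.001274943351746 t 16.8
```

play_rows --increments "0 0 0 2 0.3;0 0 0 4 0.3;0 0 0 5 0.3;0 0 0 5 0.3"

```text
t: 17.2
tool_pos: [0.5636, 0.1201, 0.0501]
orientation: [1.495, 2.762, 0.001]
force: [4.2, -1.8, 0.9]
opening: 0.0449
gripper_force: 45.0
```

```bash
python3 st.py; python3 - <<'E'
from mv import *
im=robot.read_camera("scene");cv2.imwrite("pics/scene6.png",im)
u=proj("scene",(.563,.12,.04))[0].astype(int)
cv2.imwrite("pics/g6.png",cv2.resize(im[u[1]-40:u[1]+40,u[0]-50:u[0]+50],(750,600),interpolation=2))
E
```

```text
[0.5636 0.1201 0.0501] yang 33.16 q6 -26.2 F [ 4.2 -1.8  0.9] T [-0.647 -0.777  0.551] open 0.0449 45.00079035758972 t 17.2
```

View pics/g6.png

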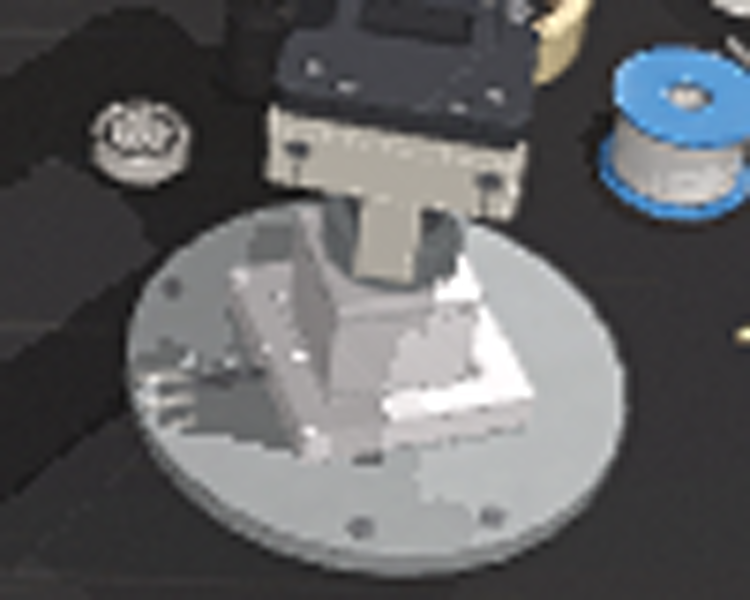

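Torque reads 0.55 N m, and the pointer (205,372) has moved clearly off the thin mark towards the middle of the band. I'll nudge it a little, ease back to near zero torque, and release.

play_rows --increments "0 0 0 1.5 0.3;0 0 0 1.5 0.3;0 0 0 1.5 0.3"

```text
t: 17.55
tool_pos: [0.5636, 0.1202, 0.0501]
orientation: [1.53, 2.742, 0.001]
force: [4.2, -2.9, 3.0]
opening: 0.0442
gripper_force: 45.0
```

```bash
python3 st.py
```

```text
[0.5636 0.1202 0.0501] yang 31.69 q6 -24.7 F [ 4.2 -2.9  3. ] T [-0.598 -0.811  0.595] open 0.0442 45.0006240606308 t 17.55
```

play_rows --increments "0 0 0 -2 0.3;0 0 0 -4 0.3;0 0 0 -6 0.3;0 0 0 -8 0.3;0 0 0 -10 0.3;0 0 0 -11 0.3;0 0 0 -11 0.3;0 0 0 -11 0.3"

```text
t: 18.35
tool_pos: [0.5634, 0.1203, 0.0502]
orientation: [1.264, 2.875, 0.001]
force: [4.4, -2.4, 4.6]
opening: 0.0449
gripper_force: 45.0
```

```bash
python3 st.py
```

```text
[0.5634 0.1203 0.0502] yang 42.54 q6 -35.6 F [ 4.4 -2.4  4.6] T [-0.498 -0.734  0.146] open 0.0449 45.00124990940094 t 18.35
```

play_rows --increments "0 0 0 -1 0.3;0 0 0 -2 0.3;0 0 0 -2 0.3;0 0 0 -2 -1;0 0 0 -2 -1;0 0 0 -2 -1;0 0 0 -2 -1;0 0 0 -2 -1;0 0 0 -2 -1;0 0 -30 -2 -1;0 0 -60 -2 -1;0 0 -100 -2 -1;0 0 -140 -2 -1;0 -50 -160 -2 -1;0 -100 -160 -2 -1;0 -150 -160 -2 -1;0 -150 -160 -2 -1;0 -150 -160 -2 -1;0 -150 -160 -2 -1"

```text
t: 20.25
tool_pos: [0.4532, 0.0192, 0.2102]
orientation: [1.213, 2.897, 0.001]
force: [-0.7, 0.6, -0.3]
opening: 0.0929
gripper_force: 0.0
```

```bash
python3 st.py; python3 - <<'E'
from mv import *
n="scene"
im=robot.read_camera(n);cv2.imwrite("pics/scene7.png",im)
print([(k,[(np.round(d["centre"],4),round(d["conf"],2)) for d in robot.landmark_of(n,k) if abs(d["centre"][0]-.56)<.04]) for k in("canister_mid","lid_cap","bearing","dropper_bottle")])
u=proj("scene",(.563,.12,.04))[0].astype(int)
cv2.imwrite("pics/g7.png",cv2.resize(im[u[1]-40:u[1]+40,u[0]-50:u[0]+50],(750,600),interpolation=2))
E
```

```text
[0.4532 0.0192 0.2102] yang 44.54 q6 -48.6 F [-0.7  0.6 -0.3] T [-0.02   0.006  0.045] open 0.0929 0.0 t 20.25
[('canister_mid', [(array([0.5637, 0.1185, 0.042 ]), 0.68)]), ('lid_cap', [(array([0.5639, 0.1181, 0.0756]), 0.57)]), ('bearing', [(array([0.595, 0.261, 0.   ]), 0.68)]), ('dropper_bottle', [])]
```

View pics/g7.png

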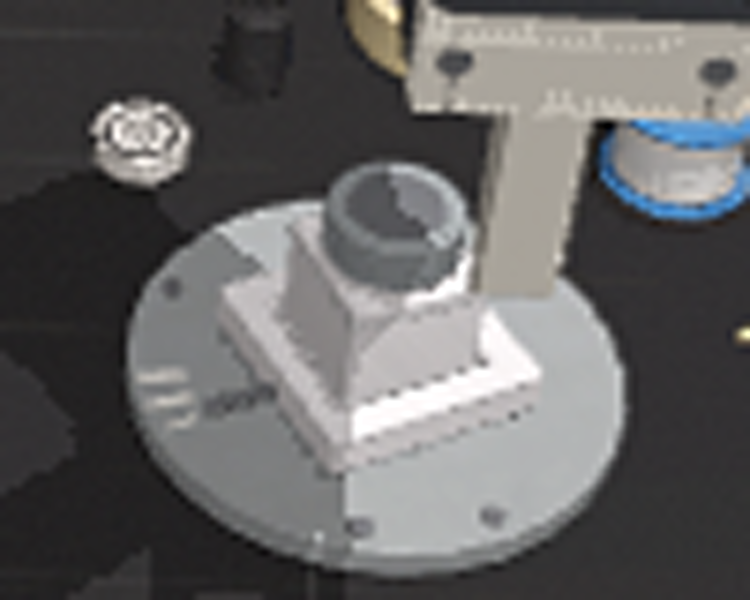

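The canister sits square and upright in the pocket with its top corner near (350,322), the lid is down, the pointer (235,400) is back at rest, and the gripper is clear. Handing in.

```bash
python3 -c "
from plant import robot
print(robot.close_job())"
```

```text
the job is handed in; nothing more can be done
None
```

The job is handed in at about 20 s: the canister is home in the pocket and the lid is down and snug, peaking at about 0.6 N m by wrist torque (about 0.2 rad on the gauge, between the two thick marks), with the gripper clear and no other thing touched.

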